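# Hold the ink pad home in its sprung holder

### The arm

A 6-joint arm with a two-finger parallel gripper is mounted at the origin on a cart in front of the work surface, level with it; the furniture and walls round the work are solid. World frame = base frame: x ahead of the robot, y to its left, z up, the work surface at z = 0. Lengths are in m, angles in rad, forces in N, time in s.
With the tool pointing down it reaches from about 0.325 to 0.9 m from the base axis. Payload 3.5 kg.
Tool frame: the origin (TCP) lies on the mounting face of the last link; the fingertips stand 173 mm ahead of it and the grasp point (between the pads) lies 155 mm ahead of it (robot.grip_point_offset is the distance from the TCP to the grasp point, in m); z points along the fingers, y is the direction in which the jaws open and shut (so a half turn about z gives the same grasp; the last joint's range is limited). The gripper opens to 85 mm and grips with 20 to 120 N. Pads are 22 mm wide; open, the fingers measure 114 mm over their backs; the gripper's body (76 mm by 85 mm) begins 54 mm behind the grasp point. The pads swing forward as they close: fully open they stand 13 mm farther back than shut.
Start: joints at [1.041, 0.276, -0.026, 1.268, 0, 1.467], TCP at [0.259, 0.569, 0.405] pointing down, gripper open.
Joint ranges: [-3.12, 3.12], [-0.85, 1.88], [-1.08, 1.24], [-1.95, 2.15], [-1.57, 1.53], [-3.14, 3.14]. Speed limits (rad/s): [2.57, 2.57, 3.14, 3.14, 3.14, 3.14].

### API

Orientations are given as a unit quaternion [w, x, y, z].
In Python, from plant import robot gives the robot as it stands. The module is installed in compiled form; this text tells all that it offers.
- The arm moves only by the shell command python3 -m crank 'ROWS' [FORCE]. ROWS is a JSON object of lists of equal length, an entry for each row: "dp": the shift along the tool's x, y, z in cm, a list of three; "yaw": the turn about the tool's z in degrees; "grip": the closure, from 0 (fully open) to 1 (shut). A call has 1 to 12 rows; each row shifts and turns the pose as measured when the row begins, along the tool's axes as they then stand; what a row does not reach is not made up. A row lasts 1/8 s, in which the tool goes at most 62.5 mm and 10.7 degrees, less where a joint would pass 70% of its speed; a pose out of reach is approached as far as the arm can. A call is refused whole if a number of a shift passes 6.25 or a number of a turn 10.7, either way. A call with a gripper value outside its range is refused whole. The fingers move at their own pace and stop on an object; FORCE is the grip in N (left out, the last holds). Time passes only in rows, so rows that do not move let the fingers close. It gives the time, the measured TCP pose, the force and the opening at its end, in the units of the state.
- robot.get_state(): the state, without advancing time (a new reading comes with each control period).
- robot.read_camera(name): name is "scene" or "top" or "wrist"; returns the picture (400x640x3 uint8, red, green, blue); there is no depth.
- robot.camera_params(name): a dict with "camera_matrix" (3x3 intrinsics, pixels), "view" (4x4, takes a point from world to camera coordinates); the wrist camera has in their place "hand_eye" (4x4, takes a point from camera to tool coordinates, whose origin is the TCP and whose axes are the flange's). Camera axes: x right, y up, looking along -z (the intrinsics and any distortion apply to the point x, -y, -z); pixel columns grow to the right and rows downward; lengths in m; the calibration is good to about 2 mm. A picture is of the moment at which its call begins: read the wrist's pose just before it. camera_params takes no time and is no camera call.
- robot.job_done(): hands the job in, once; it reports no verdict.
The state is a dict: "time": time; "q": joint angles; "dq": joint speeds; "effort": joint torques, N m; "tcp_pos": TCP position; "tool_rot": TCP orientation; "contact_force": force on the tool from outside, world axes, zero at the start; "torque": the same for the moment, N m; "finger_gap": opening from 0.0 (shut) to 1.0 (fully open).
Only numpy, scipy, OpenCV 4.12 (cv2) and the standard library are available. Lean on these libraries where they do the work, as an engineer would, in place of code of your own. Each camera call takes 0.05 s, during which the arm holds its last target. There are 200 camera calls.

### The job

Slide the ink pad flat along the counter, end first, into the mouth of the metal holder and on against its sprung plunger until the pad's end sits flush against the hard stop. The plunger throws the pad out again when it is let go, so finish while still holding it there, pressed firmly but not forced against the stop, so that I can ink the stamp. Keep the pad flat on the counter all the way and leave the stamp, the bell and the two paper rolls where they are.

Things in the scene. Friction and masses are not known exactly. Their poses are not given: they have to be found in the camera images.
- ink_pad_centre (a point): Centre, half-way up, of the loose flat tin ink pad with a blue lid: a box 58 mm (its x) by 92 mm (its y, the long side) by 17 mm high (its z, up), about 0.12 kg, lying flat on the counter with its centre 9 mm above it. Either end may go in first.
- pad_holder: Metal ink-pad holder screwed to the counter. Origin: counter level, in the plane of the hard stop, on the channel's centre line; x points into the holder, z up. No floor: the pad slides on the counter between rails 16 mm high, 64 mm apart (x = -35 to 0 mm), flaring in front to a mouth about 95 mm wide; flared tips end at x = -60, y = +/-58 mm. Back at x = 60 mm, flanges to y = +/-61 mm, height 25 mm.
- stop_block: Hard stop of the holder: steel block with two flat upright faces at the holder's x = 0, either side of the plunger (13 to 32 mm off the centre line), 25 mm high. Same origin and axes as the holder. A pad that is home has its centre at x = -46 mm, y = 0, its long side along x; its rear 32 mm stands clear of the holder.
- plunger (a joint): Travel of the spring plunger, m: 0 = fully out, grows as it is pushed along the holder's +x. It is flush with the hard stop at 0.020 (the pad meets the stop there). The spring pushes back with about 3 N at 0 and about 8 N at 0.020, and returns by itself.
- plunger_face (a point): Middle of the plunger's flat front face (22 mm wide, 12 mm high), 9 mm above the counter; 20 mm in front of the hard stop when fully out.
- rubber_stamp: Bystander: rubber stamp standing on the counter beside the holder, 26 x 40 mm, 67 mm high; origin at the centre of its underside.
- desk_bell: Bystander: domed desk bell, 84 mm across, 52 mm high; origin at the centre of its underside.
- receipt_roll_0: Bystander: white paper roll standing on end, the nearer of two, 60 mm across, 57 mm high; origin at the centre of its underside.
- receipt_roll_1: Bystander: the same, the farther of two paper rolls.

How it is judged:
At the end, for the whole second after the job is handed in: The fingers hold the pad (over 3 N): pressing on the stop with 1 to 35 N, its end within 2.5 mm of the stop, plunger in at least 17.5 mm, centre within 6 mm of the channel's centre line, long side within 0.06 rad of it, flat (tilt under 0.06 rad, centre under 13 mm high), slower than 10 mm/s (x of ink_pad_centre in the frame of pad_holder above -0.0485 m and y of ink_pad_centre in the frame of pad_holder between -0.006 and 0.006 m and angle between the y axis of ink_pad_centre and the x axis of pad_holder, either way round below 0.06 rad and angle between ink_pad_centre's own z axis and vertical below 0.06 rad and height (world z) of ink_pad_centre below 0.013 m and value of joint plunger above 0.0175 m and contact force between ink_pad and stop_block between 1 and 35 N and contact force between the fingers and ink_pad above 3 N and linear speed of ink_pad below 0.01 m/s); the arm keeps its last pose, push and grip.
It fails at once if the ink pad is lifted well off the counter (over 20 mm) or tipped (over 0.35 rad) (height (world z) of ink_pad_centre above 0.03 m or angle between ink_pad_centre's own z axis and vertical above 0.35 rad).
It fails at once if the ink pad is rammed into the stop (over 60 N) (contact force between ink_pad and stop_block above 60 N).
It fails at once if the stamp, the bell or a paper roll is pushed away (over 20 mm) or knocked over (distance of any of rubber_stamp, desk_bell, receipt_roll_0, receipt_roll_1 from where it was at the start of the episode above 0.02 m or angle between any of rubber_stamp, desk_bell, receipt_roll_0, receipt_roll_1's own z axis and vertical above 0.5 rad).
It also fails if it takes over 48 s, if anything falls off the work surface, if the arm or the gripper's body presses on something with over 40 N, if the wrist force passes 120 N, or if a joint passes its speed limit or range.

## Working session

There is one attempt and no reset: what is moved stays moved. The work goes in short steps, Python scripts to look and compute and a shell command to move; the robot and the scene stay as the last step left them, time stands still between calls to the robot, and variables do not carry over. Pictures are saved under pics/ and viewed, about 8 in all and at most 12, crops included, and the job is handed in when it is done.

```bash
mkdir -p pics; python3 - <<'E'
from plant import robot
import cv2,numpy as np
s=robot.get_state(); print(s)
for n in ["scene","top"]:
    p=robot.camera_params(n); print(n,np.round(p["camera_matrix"],1).tolist(),np.round(p["view"],4).tolist(),[k for k in p])
    im=robot.read_camera(n); cv2.imwrite(f"pics/{n}0.png",im[:,:,::-1])
print(robot.camera_params("wrist"), robot.grip_point_offset)
E
```

```text
{'time': 0.0, 'q': array([ 1.04059640e+00,  2.77148573e-01, -2.78954032e-02,  1.26798871e+00,
       -1.13382827e-05,  1.46743110e+00]), 'dq': array([-8.89944758e-04, -3.04966886e-05, -1.40511962e-04,  2.74971566e-07,
        1.20230917e-03, -1.19019179e-04]), 'effort': array([ 8.76628328e-04, -4.45509338e+01,  2.95201528e+01,  1.64399925e-02,
        6.35764354e-05, -7.19317299e-07]), 'tcp_pos': array([0.25853481, 0.56858786, 0.40354275]), 'tool_rot': array([-3.42937953e-04,  2.11800811e-01,  9.77312215e-01, -1.06430769e-03]), 'contact_force': array([-0.01948718,  0.22626929, -0.134188  ]), 'torque': array([-0.02194741,  0.01742013,  0.0062469 ]), 'finger_gap': 0.9971535911879139}
scene [[412.5, 0.0, 314.2], [0.0, 412.5, 198.3], [0.0, 0.0, 1.0]] [[0.7713, -0.6363, 0.0092, -0.2642], [0.4198, 0.5196, 0.7441, -0.4537], [-0.4783, -0.5701, 0.6679, -0.3879], [0.0, 0.0, 0.0, 1.0]] ['camera_matrix', 'view']
top [[367.9, 0.0, 318.7], [0.0, 367.9, 198.1], [0.0, 0.0, 1.0]] [[-0.0045, -1.0, -0.0038, 0.3564], [0.9929, -0.0049, 0.1191, -0.5909], [-0.1191, -0.0033, 0.9929, -0.8344], [0.0, 0.0, 0.0, 1.0]] ['camera_matrix', 'view']
{'camera_matrix': array([[282.34998381,   0.        , 323.32007982],
       [  0.        , 282.34998381, 194.22312796],
       [  0.        ,   0.        ,   1.        ]]), 'hand_eye': array([[ 8.49678491e-04,  9.56384108e-01,  2.92110794e-01,
         7.31751894e-02],
       [ 9.99999596e-01, -7.27011477e-04, -5.28484151e-04,
        -1.71610815e-04],
       [-2.93065944e-04,  2.92111125e-01, -9.56384340e-01,
         3.01153053e-02],
       [ 0.00000000e+00,  0.00000000e+00,  0.00000000e+00,
         1.00000000e+00]])} 0.1547
```

View pics/top0.png

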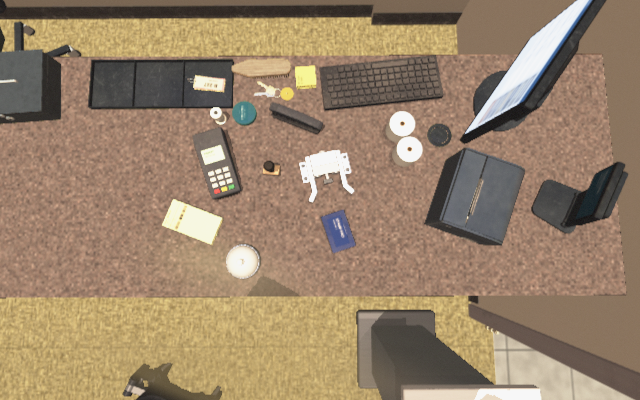

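View pics/scene0.png

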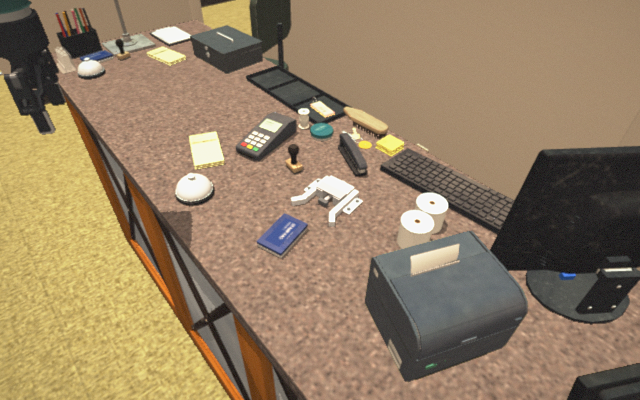

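Top view: holder at about (327,172) with its mouth opening toward the robot (down), pad at (339,231), stamp (270,168), bell (242,262), rolls (402,124) and (408,151). The scene view shows the same things. I'll enlarge both.

```bash
python3 - <<'E'
import cv2,numpy as np
a=cv2.imread("pics/top0.png")[140:260,280:370]; b=cv2.imread("pics/scene0.png")[165:265,250:370]
a=cv2.resize(a,None,fx=5,fy=5,interpolation=cv2.INTER_CUBIC);cv2.imwrite("pics/topc.png",a)
b=cv2.resize(b,None,fx=6,fy=6,interpolation=cv2.INTER_CUBIC);cv2.imwrite("pics/scenec.png",b)
E
```

```text
(no output)
```

View pics/topc.png

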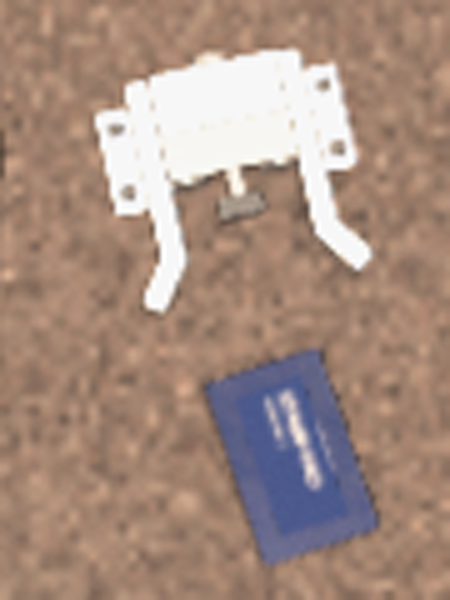

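View pics/scenec.png

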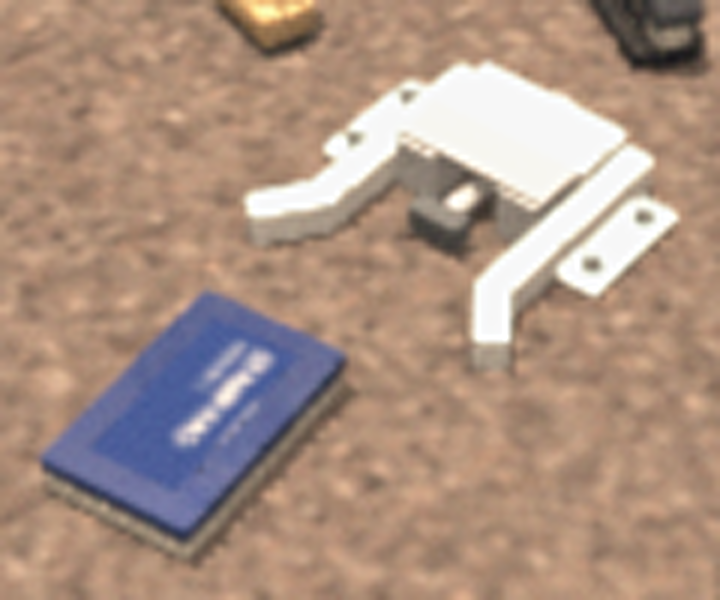

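Corners: the pad's four lid corners, four flange holes, the rail tips and the plunger top edge are all visible in both crops. Next I triangulate them.

```bash
cat > h.py <<'E'
import numpy as np,cv2
from plant import robot
from scipy.spatial.transform import Rotation as R
def P(n):
    p=robot.camera_params(n); return np.array(p["camera_matrix"]),np.diag([1,-1,-1,1.])@np.array(p["view"])
def wristP(s):
    p=robot.camera_params("wrist"); T=np.eye(4); T[:3,:3]=R.from_quat(s["tool_rot"],scalar_first=True).as_matrix(); T[:3,3]=s["tcp_pos"]
    return np.array(p["camera_matrix"]),np.diag([1,-1,-1,1.])@np.linalg.inv(T@np.array(p["hand_eye"]))
def tri(A,B,a,b):
    X=cv2.triangulatePoints(A[0]@A[1][:3],B[0]@B[1][:3],np.array(a,float).T,np.array(b,float).T); return (X[:3]/X[3]).T
def onplane(A,a,z):
    K,V=A; d=V[:3,:3].T@np.linalg.inv(K)@np.c_[np.array(a,float),np.ones(len(a))].T; c=-V[:3,:3].T@V[:3,3]
    return (c[:,None]+d*(z-c[2])/d[2]).T
def proj(A,X):
    K,V=A; y=K@(V[:3,:3]@np.atleast_2d(X).T+V[:3,3:]); return (y[:2]/y[2]).T
E
python3 - <<'E'
from h import *
np.set_printoptions(precision=4,suppress=True)
t,s=P("top"),P("scene")
names="pad++ pad+- pad-- pad-+ hLf hLn hRf hRn tipL tipRa tipRb".split()
a=np.array([(207,384),(318,349),(378,522),(268,566),(117,129),(128,192),(322,84),(337,148),(145,303),(358,270),(371,252)])/5+[280,140]-.4
b=np.array([(207,293),(347,357),(187,537),(43,463),(407,96),(354,139),(645,216),(593,264),(247,202),(473,345),(511,345)])/6+[250,165]-.4
X=tri(t,s,a,b); e=proj(t,X)-a
for n,x,ee in zip(names,X,e): print(n,x,ee)
for z,i in ((.0175,slice(0,4)),(.004,slice(4,8)),(.016,slice(8,11))):
    print(z,onplane(t,a[i],z).tolist(),onplane(s,b[i],z).tolist())
p=X[:4]; print("pad c",p.mean(0),"sides",np.linalg.norm(np.roll(p,-1,0)-p,axis=1))
l=p[0]+p[1]-p[2]-p[3]; print("pad long ang",np.arctan2(l[1],l[0]))
h=X[4:8]; d=h[0]+h[1]-h[2]-h[3]; print("hold ang",np.arctan2(-d[0],d[1]), (lambda v:np.arctan2(v[1],v[0]))(h[0]+h[2]-h[1]-h[3]),h.mean(0))
E
```

```text
pad++ [0.5504 0.3484 0.0146] [-0.0476  0.0806]
pad+- [0.5675 0.2944 0.0152] [ 0.0664 -0.1068]
pad-- [0.4834 0.2672 0.0118] [-0.1961  0.3401]
pad-+ [0.464  0.3194 0.014 ] [ 0.0907 -0.1649]
hLf [0.6766 0.3925 0.0077] [-0.2081  0.323 ]
hLn [0.6457 0.3868 0.0067] [-0.0704  0.1116]
hRf [0.7005 0.2901 0.0052] [ 0.1056 -0.1507]
hRn [0.6682 0.283  0.006 ] [ 0.1543 -0.2251]
tipL [0.59   0.3783 0.0128] [-0.0564  0.0936]
tipRa [0.6058 0.2745 0.0122] [-0.0293  0.0451]
tipRb [0.6156 0.2675 0.0114] [ 0.1851 -0.2795]
0.0175 [[0.5503852495881305, 0.34826721722077775, 0.01749999999999996], [0.5669984494314665, 0.29474812020432056, 0.01749999999999996], [0.4842379887172026, 0.26722483015256976, 0.01749999999999996], [0.4637454280496366, 0.31976343127272727, 0.01749999999999996]] [[0.5485150834232535, 0.3459262038960964, 0.01749999999999996], [0.566290179883919, 0.29260718028315147, 0.01749999999999996], [0.480070241838518, 0.2634055966064375, 0.01749999999999996], [0.4628019322538798, 0.31640627298186497, 0.01749999999999996]]
0.004 [[0.6781727420743549, 0.39220582671565085, 0.0040000000000000036], [0
[... 316 characters left out ...]
00036], [0.7018873484468429, 0.29086171850650044, 0.0040000000000000036], [0.6702350434004363, 0.2842400875714147, 0.0040000000000000036]]
0.016 [[0.589866815717864, 0.3780523719285061, 0.016000000000000014], [0.6054539968031283, 0.27479511832482606, 0.016000000000000014], [0.6142307155353965, 0.2683575503868324, 0.016000000000000014]] [[0.5877598264486552, 0.37552143743859134, 0.016000000000000014], [0.6031700837943423, 0.2718048816962335, 0.016000000000000014], [0.6129706543228923, 0.2638696053142351, 0.016000000000000014]]
pad c [0.5163 0.3074 0.0139] sides [0.0566 0.0884 0.0558 0.0911]
pad long ang 0.3187190313122111
hold ang 0.22125121674295603 0.19990082999823078 [0.6727 0.3381 0.0064]
```

Measurements agree with the given sizes: the pad sides come out at 56/90 mm and the tip span at 113 mm. Pad centre is about (0.516, 0.307), long side at 0.319 rad. The holder heads about 0.215 rad with its origin near (0.660, 0.3355). I'll move above the pad's rear at (0.485, 0.297) and look from there.

```bash
python3 -m crank '{"dp":[[-4,-1.9,1.8],[-4,-1.9,1.8],[-4,-1.9,1.8],[-4,-1.9,1.8],[-4,-1.9,1.8],[-4,-1.9,1.8],[-4,-1.9,1.8],[-4,-1.9,1.8],[0,0,0],[0,0,0]],"yaw":[0,0,0,0,0,0,0,0,0,0],"grip":[0,0,0,0,0,0,0,0,0,0]}' 80
python3 -m crank '{"dp":[[0,0,0],[0,0,0],[0,0,0],[0,0,0],[0,0,0]],"yaw":[-10.5,-10.5,-10.5,-10.5,0],"grip":[0,0,0,0,0]}'
python3 - <<'E'
from h import *
s=robot.get_state(); im=robot.read_camera("wrist"); cv2.imwrite("pics/w1.png",im[:,:,::-1])
np.save("w1.npy",np.r_[s["tcp_pos"],s["tool_rot"]])
Rm=R.from_quat(s["tool_rot"],scalar_first=True).as_matrix()
print(s["tcp_pos"],np.round(Rm,4).tolist(),s["q"],"yang",np.arctan2(Rm[1,1],Rm[0,1]))
E
```

```text
time: 1.35
tcp_pos: [0.4918, 0.2898, 0.2514]
tool_rot: [-0.003, 0.211, 0.978, -0.002]
contact_force: [-0.2, 0.3, 0.2]
finger_gap: 0.998
time: 1.98
tcp_pos: [0.4883, 0.2951, 0.2538]
tool_rot: [-0.002, -0.164, 0.986, 0.0]
contact_force: [-0.3, 0.2, 0.3]
finger_gap: 1.001
[0.48825069 0.29509199 0.2537846 ] [[-0.9462, -0.3236, -0.0047], [-0.3236, 0.9462, -0.0002], [0.0045, 0.0013, -1.0]] [ 0.42997343  0.30469809 -0.32971489  0.94072586  0.00174974  0.10041191] yang 1.900351107793174
```

View pics/w1.png

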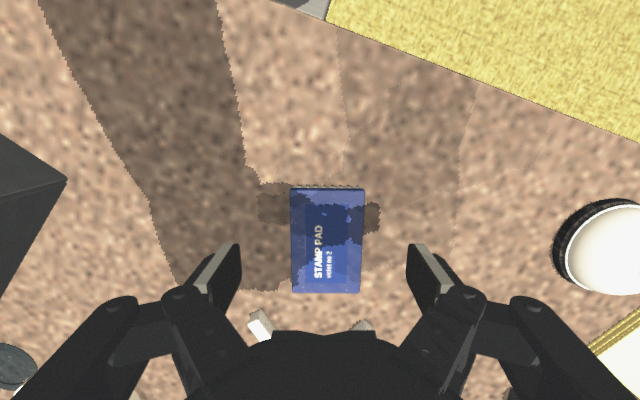

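Wrist view: the pad sits between the open fingers and nearly in line with them, rear corners (291,189) and (365,188), front (291,292) and (361,293). The rail tips are near (260,325) and (365,325).

```bash
python3 - <<'E'
from h import *
np.set_printoptions(precision=4,suppress=True)
v=np.load("w1.npy"); w=wristP({"tcp_pos":v[:3],"tool_rot":v[3:]})
pw=[(291,292),(361,293),(365,188),(291,189)]  # wrist left=-y? order fixed below
X=onplane(w,pw,.0175); print(X)
a=np.array([(207,384),(318,349),(378,522),(268,566)])/5+[280,140]-.4
o=[1,0,3,2]; Y=tri(P("top"),w,a,np.array(pw,float)[o]); print("tri",Y,Y.mean(0))
l=X[0]+X[1]-X[2]-X[3]; print("c",X.mean(0),"ang",np.arctan2(l[1],l[0]))
T=v[:3];Rm=R.from_quat(v[3:],scalar_first=True).as_matrix()
for c in (X.mean(0),Y.mean(0)): print("pad c in tool",Rm.T@(c-T))
E
```

```text
[[0.5686 0.2929 0.0175]
 [0.5502 0.3497 0.0175]
 [0.4625 0.3191 0.0175]
 [0.4814 0.2662 0.0175]]
tri [[0.55   0.3487 0.0186]
 [0.5671 0.2941 0.0191]
 [0.4842 0.2662 0.0081]
 [0.4635 0.3198 0.0137]] [0.5162 0.3072 0.0149]
c [0.5157 0.307  0.0175] ang 0.3170084061270213
pad c in tool [-0.0309  0.0021  0.2362]
pad c in tool [-0.0314  0.0021  0.2388]
```

```bash
python3 -m crank '{"dp":[[0.2,0.2,2],[0,0,2],[0,0,1.5],[0,0,0.5],[0,0,0]],"yaw":[0.7,0,0,0,0],"grip":[0,0,0,0,0]}'
python3 -m crank '{"dp":[[0,0,0.4],[0,0,0.3],[0,0,0]],"yaw":[0,0,0],"grip":[0,0,0]}'
python3 - <<'E'
from h import *
s=robot.get_state(); im=robot.read_camera("wrist"); cv2.imwrite("pics/w2.png",im[100:,80:560,::-1])
Rm=R.from_quat(s["tool_rot"],scalar_first=True).as_matrix(); print(s["tcp_pos"],"xang",np.arctan2(-Rm[1,0],-Rm[0,0]),"pad in tool",Rm.T@(np.array([.516,.3071,.0175])-s["tcp_pos"]))
E
```

```text
time: 2.65
tcp_pos: [0.4851, 0.2988, 0.194]
tool_rot: [-0.001, -0.154, 0.988, 0.001]
contact_force: [-0.0, -0.6, -0.0]
finger_gap: 1.002
time: 3.02
tcp_pos: [0.4859, 0.2992, 0.188]
tool_rot: [0.001, -0.154, 0.988, 0.001]
contact_force: [0.6, -0.7, -0.2]
finger_gap: 1.003
[0.48593857 0.29916401 0.18796074] xang 0.3087718237453062 pad in tool [-0.03073598 -0.00198592  0.1705136 ]
```

View pics/w2.png

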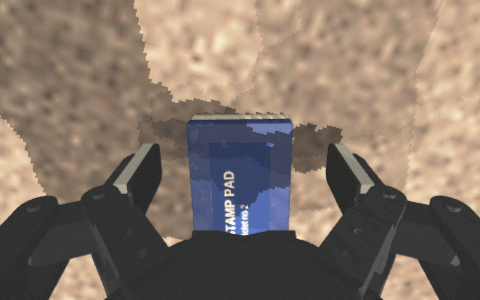

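The crop shows the fingers straddling the pad's rear (pad edges at cols 188–292, finger pads at 160 and 328). I'll trim 2 mm and step down until contact shows.

```bash
python3 -m crank '{"dp":[[0.2,-0.2,0.3],[0,0,0.3],[0,0,0]],"yaw":[-0.4,0,0],"grip":[0,0,0]}'
python3 -m crank '{"dp":[[0,0,0.3],[0,0,0.2],[0,0,0]],"yaw":[0,0,0],"grip":[0,0,0]}'

```

```text
time: 3.45
tcp_pos: [0.4848, 0.2965, 0.182]
tool_rot: [0.001, -0.157, 0.988, 0.001]
contact_force: [-0.9, 0.1, -0.2]
finger_gap: 1.003
time: 3.82
tcp_pos: [0.4847, 0.2965, 0.1765]
tool_rot: [0.001, -0.157, 0.988, 0.001]
contact_force: [1.1, 0.0, 0.7]
finger_gap: 0.999
```

```bash
python3 -m crank '{"dp":[[0,0,0.2],[0,0,0.2],[0,0,0]],"yaw":[0,0,0],"grip":[0,0,0]}'
python3 -m crank '{"dp":[[0,0,0.1],[0,0,0.1],[0,0,0]],"yaw":[0,0,0],"grip":[0,0,0]}'

```

```text
time: 4.2
tcp_pos: [0.4848, 0.2966, 0.1723]
tool_rot: [0.001, -0.157, 0.988, 0.001]
contact_force: [-0.7, 0.2, 0.4]
finger_gap: 1.004
time: 4.58
tcp_pos: [0.4848, 0.2966, 0.1702]
tool_rot: [0.001, -0.157, 0.988, 0.001]
contact_force: [-0.3, -0.1, -1.1]
finger_gap: 1.0
```

No contact at 0.170, so the 173 mm applies to the shut gripper and the tips should end about 2 mm above the counter once closed on the pad. Closing now.

```bash
python3 -m crank '{"dp":[[0,0,-0.1],[0,0,0],[0,0,0],[0,0,0],[0,0,0],[0,0,0]],"yaw":[0,0,0,0,0,0],"grip":[0.15,0.25,0.35,0.5,0.6,0.6]}' 50

```

```text
time: 5.32
tcp_pos: [0.4851, 0.2967, 0.1717]
tool_rot: [0.002, -0.157, 0.988, 0.002]
contact_force: [-0.3, -0.3, 1.0]
finger_gap: 0.663
```

The pad is held with no vertical load (gap 0.663, about 57 mm). Next I yaw it onto the holder heading and move 3 cm toward the mouth, then look.

```bash
python3 -m crank '{"dp":[[0,0,0],[0,0,0],[-1,0,0],[-1,0,0],[-1,0,0],[0,0,0]],"yaw":[3,2.8,0,0,0,0],"grip":[0.7,0.7,0.7,0.7,0.7,0.7]}' 80
python3 - <<'E'
from h import *
s=robot.get_state(); im=robot.read_camera("top"); cv2.imwrite("pics/top2.png",cv2.resize(im[140:260,280:370,::-1],None,fx=5,fy=5,interpolation=cv2.INTER_CUBIC))
im2=robot.read_camera("scene"); cv2.imwrite("pics/scene2.png",cv2.resize(im2[150:270,240:380,::-1],None,fx=5,fy=5,interpolation=cv2.INTER_CUBIC))
Rm=R.from_quat(s["tool_rot"],scalar_first=True).as_matrix(); xa=-Rm[:,0]; a=np.arctan2(xa[1],xa[0]); g=s["tcp_pos"]+.155*Rm[:,2]
u=np.array([np.cos(.217),np.sin(.217)]); d=g[:2]-[.6605,.3355]
print(s["tcp_pos"],g,"xang",a,"grasp in holder",d@u,d@[-u[1],u[0]],s["finger_gap"],s["contact_force"])
E
```

```text
time: 6.08
tcp_pos: [0.5148, 0.3032, 0.172]
tool_rot: [-0.0, -0.106, 0.994, 0.001]
contact_force: [0.3, -0.4, 0.9]
finger_gap: 0.656
[0.51480924 0.30316725 0.1720207 ] [0.51475268 0.30361788 0.01702137] xang 0.21278914517977715 grasp in holder -0.14919346538303327 0.0002451225205432689 0.6560020355284613 [ 0.29270804 -0.3973748   0.90026611]
```

View pics/scene2.png

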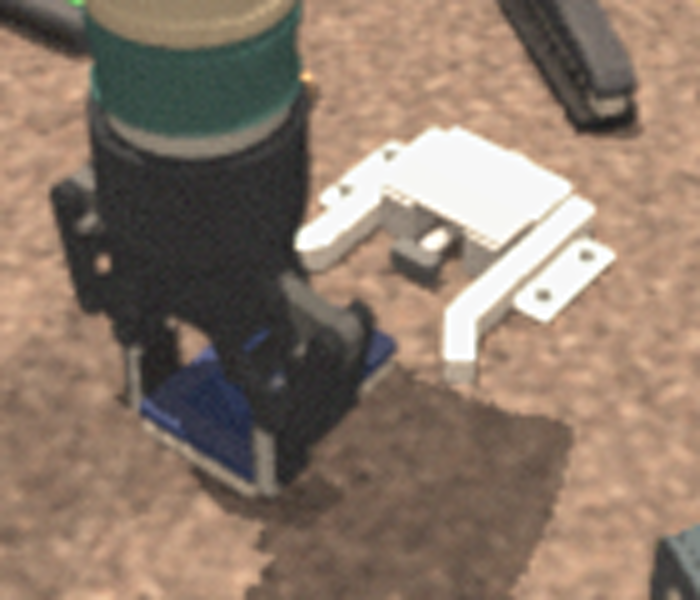

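The pad is flat in the fingers, in front of the mouth; its front-right corner is at crop (397,347), rear-right about (262,482), rear-left (137,405). A quick check of the alignment relative to the rails in the same view:

```bash
python3 - <<'E'
from h import *
np.set_printoptions(precision=4,suppress=True)
s=P("scene")
f=lambda l:np.array(l,float)/5+[240,150]-.4
pad=onplane(s,f([(397,347),(262,480),(137,405)]),.0175)
hol=onplane(s,f([(388,155),(345,190),(587,255),(543,295)]),.004)
tip=onplane(s,np.array([(247,202),(473,345),(511,345)])/6+[250,165]-.4,.016)
d=hol[0]+hol[1]-hol[2]-hol[3]; th=np.arctan2(-d[0],d[1]); print("holder",th,hol.mean(0),tip)
v=pad[0]-pad[1]; w=pad[2]-pad[1]; print("pad",pad,np.linalg.norm(v),np.linalg.norm(w),np.arctan2(v[1],v[0]),np.arctan2(-w[0],w[1]))
u=np.array([np.cos(.217),np.sin(.217)]); n=np.array([-u[1],u[0]])
m=(tip[0]+tip[2])[:2]/2
for o in (m+.06*u,): print("pad corners in holder",[((p[:2]-o)@u,(p[:2]-o)@n) for p in pad],"holes mid",(hol.mean(0)[:2]-o)@n)
E
```

```text
holder 0.21174512965304365 [0.6745 0.3405 0.004 ] [[0.5878 0.3755 0.016 ]
 [0.6032 0.2718 0.016 ]
 [0.613  0.2639 0.016 ]]
pad [[0.5932 0.2892 0.0175]
 [0.5086 0.2669 0.0175]
 [0.4943 0.3282 0.0175]] 0.08751957663330849 0.06291472017783568 0.25712113884346033 0.228506780974572
pad corners in holder [(np.float64(-0.07355885511656156), np.float64(-0.028265983616537715)), (np.float64(-0.16100800081411093), np.float64(-0.03177642672850252)), (np.float64(-0.1617319307435816), np.float64(0.031134128351806394))] holes mid 0.004372960684836606
```

The pad is centred to within about 1 mm, with its front about 72 mm ahead of the stop. Advancing in steps while watching the lateral force.

```bash
python3 -m crank '{"dp":[[-1,0,0],[-1,0,0],[-0.8,0,0],[0,0,0]],"yaw":[0,0,0,0],"grip":[0.7,0.7,0.7,0.7]}'
python3 -m crank '{"dp":[[-0.5,0,0],[-0.5,0,0],[0,0,0]],"yaw":[0,0,0],"grip":[0.7,0.7,0.7]}'

```

```text
time: 6.68
tcp_pos: [0.5404, 0.3088, 0.1722]
tool_rot: [-0.003, -0.107, 0.994, 0.001]
contact_force: [1.4, -0.3, 0.3]
finger_gap: 0.659
time: 7.05
tcp_pos: [0.5502, 0.3109, 0.1721]
tool_rot: [-0.004, -0.107, 0.994, 0.001]
contact_force: [-1.3, 0.1, 2.0]
finger_gap: 0.656
```

```bash
cat > st.py <<'E'
from h import *
s=robot.get_state(); Rm=R.from_quat(s["tool_rot"],scalar_first=True).as_matrix(); xa=-Rm[:,0]; a=np.arctan2(xa[1],xa[0]); g=s["tcp_pos"]+.155*Rm[:,2]
u=np.array([np.cos(.217),np.sin(.217)]); n=np.array([-u[1],u[0]]); d=g[:2]-[.6605,.3355]; F=s["contact_force"]
print(np.round(["t",s["time"],0,s["tcp_pos"][2],a,d@u,d@n,F[:2]@u,F[:2]@n,F[2],s["finger_gap"],Rm[2,0],Rm[2,1]][1:],4).tolist(),"t,-,z,ang,gx,gy,Fx,Fy,Fz,gap,tilts")
E
python3 st.py
```

```text
[7.05, 0.0, 0.1721, 0.2139, -0.1142, 0.0001, -1.2298, 0.3473, 1.9792, 0.6562, 0.0074, 0.0026] t,-,z,ang,gx,gy,Fx,Fy,Fz,gap,tilts
```

```bash
python3 -m crank '{"dp":[[-0.4,0,0],[-0.4,0,0],[-0.4,0,0],[0,0,0]],"yaw":[0,0,0,0],"grip":[0.7,0.7,0.7,0.7]}'; python3 st.py
python3 -m crank '{"dp":[[-0.4,0,0],[-0.3,0,0],[0,0,0]],"yaw":[0,0,0],"grip":[0.7,0.7,0.7]}'; python3 st.py

```

```text
time: 7.55
tcp_pos: [0.5599, 0.313, 0.1722]
tool_rot: [-0.008, -0.107, 0.994, 0.0]
contact_force: [-0.3, -0.1, 4.7]
finger_gap: 0.657
[7.55, 0.0, 0.1722, 0.2142, -0.1056, 0.0001, -0.3581, -0.0729, 4.7025, 0.6569, 0.0158, 0.0025] t,-,z,ang,gx,gy,Fx,Fy,Fz,gap,tilts
time: 7.92
tcp_pos: [0.5636, 0.3138, 0.1725]
tool_rot: [-0.013, -0.107, 0.994, -0.0]
contact_force: [-2.1, -0.9, 6.9]
finger_gap: 0.655
[7.925, 0.0, 0.1725, 0.2146, -0.1034, 0.0001, -2.2816, -0.3782, 6.886, 0.6552, 0.0262, 0.0022] t,-,z,ang,gx,gy,Fx,Fy,Fz,gap,tilts
```

The plunger or friction load is making the tool tilt, because each row re-bases on the measured pose (tilt now 0.026). I'll try a slight downward press, which should lever the nose back up.

```bash
python3 -m crank '{"dp":[[0,0,0.2]],"yaw":[0],"grip":[0.7]}'>/dev/null; python3 st.py
python3 -m crank '{"dp":[[0,0,0.2]],"yaw":[0],"grip":[0.7]}'>/dev/null; python3 st.py
python3 - <<'E'
from h import *
im2=robot.read_camera("scene"); cv2.imwrite("pics/scene3.png",cv2.resize(im2[150:250,260:380,::-1],None,fx=6,fy=6,interpolation=cv2.INTER_CUBIC))
E
```

```text
[8.05, 0.0, 0.1719, 0.2145, -0.1034, 0.0, -9.1957, -1.4073, 17.7795, 0.6574, 0.0265, 0.0021] t,-,z,ang,gx,gy,Fx,Fy,Fz,gap,tilts
[8.175, 0.0, 0.1719, 0.2145, -0.1034, 0.0001, -9.0191, -2.1848, 18.5236, 0.6578, 0.0265, 0.002] t,-,z,ang,gx,gy,Fx,Fy,Fz,gap,tilts
```

View pics/scene3.png

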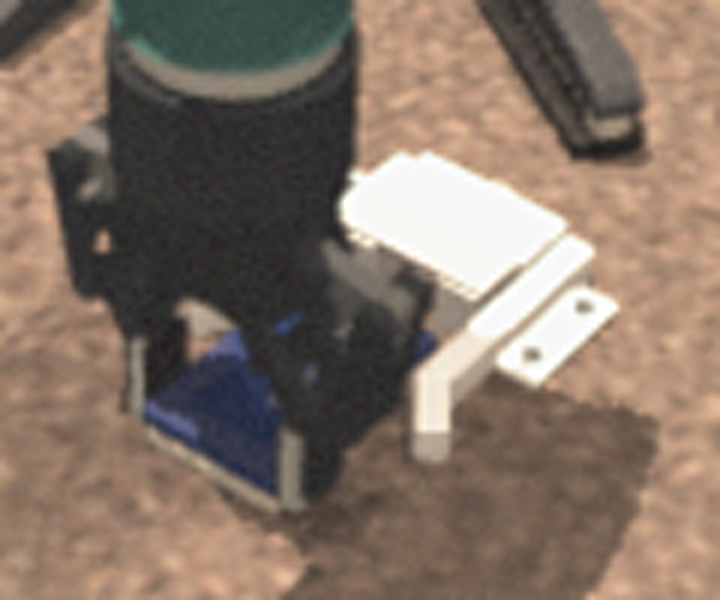

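The view shows the pad nose inside the channel. Tilt stays constant when the downward press balances the plunger load, so backing off while pressing down should undo it.

```bash
python3 -m crank '{"dp":[[0.3,0,0.2],[0.3,0,0.2]],"yaw":[0,0],"grip":[0.7,0.7]}'>/dev/null; python3 st.py
python3 -m crank '{"dp":[[0.4,0,0.3],[0.4,0,0.3]],"yaw":[0,0],"grip":[0.7,0.7]}'>/dev/null; python3 st.py
```

```text
[8.475, 0.0, 0.1719, 0.2136, -0.1037, 0.0002, -1.3644, -1.102, 8.1272, 0.6609, 0.0147, 0.002] t,-,z,ang,gx,gy,Fx,Fy,Fz,gap,tilts
[8.725, 0.0, 0.1719, 0.2128, -0.1038, 0.0002, -2.4988, -1.9419, 12.3399, 0.6614, -0.0007, 0.0018] t,-,z,ang,gx,gy,Fx,Fy,Fz,gap,tilts
```

Tilt is back to zero. Now larger forward rows, with the downward press relieved.

```bash
python3 -m crank '{"dp":[[-0.5,0,-0.1],[-0.8,0,0]],"yaw":[0,0],"grip":[0.7,0.7]}'>/dev/null; python3 st.py
python3 -m crank '{"dp":[[-0.8,0,0]],"yaw":[0],"grip":[0.7]}'>/dev/null; python3 st.py
```

```text
[8.975, 0.0, 0.1719, 0.2135, -0.0961, 0.0001, -17.2579, 0.8715, 17.2192, 0.656, 0.0111, 0.0023] t,-,z,ang,gx,gy,Fx,Fy,Fz,gap,tilts
[9.1, 0.0, 0.1719, 0.2141, -0.0947, 0.0, -22.1952, -0.5688, 23.9022, 0.6535, 0.0255, 0.0022] t,-,z,ang,gx,gy,Fx,Fy,Fz,gap,tilts
```

```bash
python3 -m crank '{"dp":[[0.4,0,0.2],[0.4,0,0.3],[0.4,0,0.3],[0.4,0,0.3]],"yaw":[0,0,0,0],"grip":[0.7,0.7,0.7,0.7]}'>/dev/null; python3 st.py
python3 -m crank '{"dp":[[0.4,0,0.3],[0.4,0,0.3]],"yaw":[0,0],"grip":[0.7,0.7]}'>/dev/null; python3 st.py
python3 -m crank '{"dp":[[-0.7,0,-0.3]],"yaw":[0],"grip":[0.7]}'>/dev/null; python3 st.py
python3 -m crank '{"dp":[[-0.7,0,-0.2]],"yaw":[0],"grip":[0.7]}'>/dev/null; python3 st.py
```

```text
[9.6, 0.0, 0.1719, 0.2122, -0.0962, 0.0002, -3.0821, -2.2023, 14.3621, 0.6547, -0.0018, 0.0016] t,-,z,ang,gx,gy,Fx,Fy,Fz,gap,tilts
[9.85, 0.0, 0.1719, 0.2117, -0.0964, 0.0002, -1.3888, -1.9446, 14.2823, 0.6592, -0.0162, 0.0016] t,-,z,ang,gx,gy,Fx,Fy,Fz,gap,tilts
[9.975, 0.0, 0.1733, 0.2121, -0.0929, -0.0, -6.3798, 0.9894, -5.0458, 0.6523, -0.0086, 0.0016] t,-,z,ang,gx,gy,Fx,Fy,Fz,gap,tilts
[10.1, 0.0, 0.173, 0.2126, -0.0898, -0.0002, -7.1116, 1.3432, 0.9449, 0.6604, 0.0002, 0.0016] t,-,z,ang,gx,gy,Fx,Fy,Fz,gap,tilts
```

Lifting slightly while pushing keeps Fz near zero; each row advances about 3 mm at Fx −7 N. Continuing.

```bash
python3 -m crank '{"dp":[[-0.7,0,-0.2]],"yaw":[0],"grip":[0.7]}'>/dev/null; python3 st.py
python3 -m crank '{"dp":[[-0.7,0,-0.2]],"yaw":[0],"grip":[0.7]}'>/dev/null; python3 st.py
python3 -m crank '{"dp":[[0.4,0,0.4],[0.4,0,0.3],[0.4,0,0.3],[0.4,0,0.3]],"yaw":[0,0,0,0],"grip":[0.7,0.7,0.7,0.7]}'>/dev/null; python3 st.py

```

```text
[10.225, 0.0, 0.1728, 0.2132, -0.0865, -0.0002, -8.5659, 0.1721, 3.4155, 0.6576, 0.0087, 0.0015] t,-,z,ang,gx,gy,Fx,Fy,Fz,gap,tilts
[10.35, 0.0, 0.1722, 0.2136, -0.0859, -0.0003, -17.3226, 1.7079, 8.168, 0.6604, 0.0229, 0.0014] t,-,z,ang,gx,gy,Fx,Fy,Fz,gap,tilts
[10.85, 0.0, 0.1719, 0.2111, -0.0865, -0.0001, -1.3229, -1.5888, 14.0994, 0.6591, -0.0055, 0.0012] t,-,z,ang,gx,gy,Fx,Fy,Fz,gap,tilts
```

```bash
python3 -m crank '{"dp":[[0.4,0,0.3],[0.4,0,0.3],[0.4,0,0.3]],"yaw":[0,0,0],"grip":[0.7,0.7,0.7]}'>/dev/null; python3 st.py
python3 -m crank '{"dp":[[-0.6,0,-0.3]],"yaw":[0],"grip":[0.7]}'>/dev/null; python3 st.py
python3 -m crank '{"dp":[[-0.6,0,-0.2]],"yaw":[0],"grip":[0.7]}'>/dev/null; python3 st.py
python3 - <<'E'
from h import *
s=robot.get_state(); im=robot.read_camera("wrist"); np.save("w4.npy",np.r_[s["tcp_pos"],s["tool_rot"]]); im2=robot.read_camera("scene")
a=cv2.resize(im2[150:250,260:380,::-1],None,fx=4,fy=4,interpolation=cv2.INTER_CUBIC)
cv2.imwrite("pics/x4.png",cv2.resize(im2[150:250,260:380,::-1],None,fx=6,fy=6,interpolation=cv2.INTER_CUBIC))
cv2.imwrite("pics/w4.png",cv2.resize(im[180:380,170:470,::-1],None,fx=2.6,fy=2.6,interpolation=cv2.INTER_CUBIC))
E
```

```text
[11.225, 0.0, 0.1719, 0.2107, -0.0867, -0.0001, -1.109, -1.3416, 14.8726, 0.6544, -0.0267, 0.0013] t,-,z,ang,gx,gy,Fx,Fy,Fz,gap,tilts
[11.35, 0.0, 0.1726, 0.2113, -0.0862, -0.0002, -13.9933, 3.121, -5.1279, 0.6528, -0.015, 0.0018] t,-,z,ang,gx,gy,Fx,Fy,Fz,gap,tilts
[11.475, 0.0, 0.172, 0.2121, -0.0861, -0.0003, -12.1266, 0.9406, 5.9572, 0.6582, -0.0021, 0.002] t,-,z,ang,gx,gy,Fx,Fy,Fz,gap,tilts
```

View pics/x4.png

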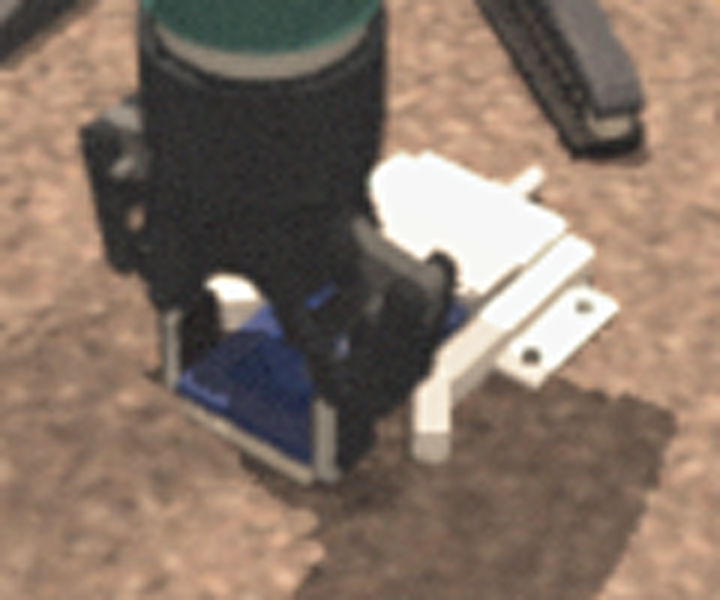

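The pad is deep in the channel, and the plunger rod now protrudes at the back of the holder (545,175). Motion stalled twice at gx ≈ −0.086, 20 mm after the first plunger contact. My origin was about 7 mm off because x = −60 is the inner tip corner. With that corrected, the pad is home. Next, whether the push holds steady.

```bash
python3 st.py; python3 - <<'E'
from plant import robot
for _ in range(6): robot.read_camera("top")
E
python3 st.py
```

```text
[11.575, 0.0, 0.172, 0.212, -0.0862, -0.0003, -10.6865, 0.7535, 5.2389, 0.6561, -0.0018, 0.0018] t,-,z,ang,gx,gy,Fx,Fy,Fz,gap,tilts
[11.875, 0.0, 0.172, 0.2121, -0.0861, -0.0003, -10.814, 1.3012, 4.1758, 0.6574, -0.0025, 0.0017] t,-,z,ang,gx,gy,Fx,Fy,Fz,gap,tilts
```

View pics/w4.png

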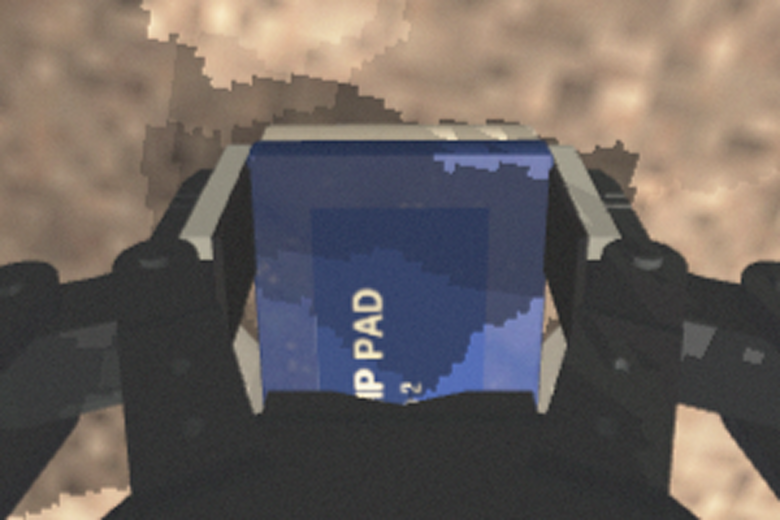

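The wrist view shows the pad square between the fingers, rear lid corners at crop (250,143) and (550,143). Steady Fx is only −11 N, barely above the spring, so I add a firmer last push and check the geometry.

```bash
python3 -m crank '{"dp":[[-1.0,0,-0.3]],"yaw":[0],"grip":[0.7]}'>/dev/null; python3 st.py; python3 - <<'E'
from h import *
v=np.load("w4.npy"); w=wristP({"tcp_pos":v[:3],"tool_rot":v[3:]})
X=onplane(w,np.array([(250,143),(550,143)])/2.6+[170,180]-.3,.0175)[:,:2]
u=np.array([np.cos(.215),np.sin(.215)]);n=np.array([-u[1],u[0]])
o=np.array([.6535,.334]) # stop origin, inner tip corner at -60
print("rear corners in holder",[((p-o)@u,(p-o)@n) for p in X],"len",np.linalg.norm(X[0]-X[1]), "ang",(lambda d:np.arctan2(-d[0],d[1]))(X[1]-X[0]))
for _ in range(8): robot.read_camera("top")
E
python3 st.py
```

```text
[12.0, 0.0, 0.172, 0.2129, -0.0859, -0.0003, -23.0178, 1.0111, 12.3061, 0.6575, 0.0178, 0.0017] t,-,z,ang,gx,gy,Fx,Fy,Fz,gap,tilts
rear corners in holder [(np.float64(-0.09415630576085955), np.float64(-0.028903651290703162)), (np.float64(-0.0939960265868496), np.float64(0.026679868080831077))] len 0.05558375045945842 ang 0.21211643430311544
[12.4, 0.0, 0.172, 0.2127, -0.0859, -0.0003, -18.6435, 2.7649, 10.3803, 0.6603, 0.0173, 0.0015] t,-,z,ang,gx,gy,Fx,Fy,Fz,gap,tilts
```

```bash
python3 st.py; python3 -c "
from plant import robot
print(robot.job_done())"; python3 st.py
```

```text
[12.4, 0.0, 0.172, 0.2127, -0.0859, -0.0003, -18.6435, 2.7649, 10.3803, 0.6603, 0.0173, 0.0015] t,-,z,ang,gx,gy,Fx,Fy,Fz,gap,tilts
the job is handed in; nothing more can be done
None
the job is handed in; nothing more can be done
```

I gripped the pad across its rear end and slid it along the counter into the holder, through the plunger's travel. I handed the job in at 12.4 s, still gripping and pressing. The verdict wasn't reported, so this rests on my own checks.

**At the stop:** the pad stalled three times at the same place, 18–20 mm after the plunger first resisted. The force rose there from about 9 N to 17–23 N without further movement, and the plunger rod showed at the back of the holder.

**Last state:**
- **Push:** steady at about 18.6 N. With the spring taking about 8 N and some counter friction, that leaves an estimated 6–10 N on the stop. I couldn't measure the stop force directly.
- **Alignment:** the pad is about 1 mm off the centre line and within about 0.01 rad of it. The tool is tilted 0.017 rad.
- **Grip:** force set to 80 N.

**Disagreements:**
- My first estimate of the stop's position was about 7 mm too deep because I used the wrong corner of the rail tips. The stall position fits the corrected value.
- The last wrist-camera check put the pad's rear edge at −94 mm instead of −92 mm. That is about the calibration error, but close to the 2.5 mm tolerance, so I relied on the stall and the force jump to judge that it was seated.
- The tool tilted up to 0.027 rad during pushing, so I corrected it several times by backing off while pressing down.
- I didn't take a final picture of the stamp, bell or rolls. The arm stayed clear of them and no unexpected force showed.

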